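# Shim the bench scale level, pop its cover and weigh the capacitor

## Robot

A 7-joint arm with a two-finger parallel gripper is mounted at the origin on the work surface; the furniture and walls round the work are solid. World frame = base frame: x ahead of the robot, y to its left, z up, the work surface at z = 0. Lengths are in m, angles in rad, forces in N, time in s.
With the tool pointing down it reaches from about 0.4 to 0.875 m from the base axis. Payload 19.3 kg.
Tool frame: the origin (TCP) lies at the very end of the fingers, on their centre line; the grasp point (between the pads) lies 19 mm behind it; z points along the fingers, y is the line along which they close (so a half turn about z gives the same grasp; the last joint's range is limited). The gripper opens to 85 mm and grips with 20 to 120 N. Pads are 22 mm wide; open, the fingers measure 114 mm over their backs; the gripper's body (76 mm by 85 mm) begins 54 mm behind the grasp point. The pads swing forward as they close: fully open they stand 13 mm farther back than shut.
Start: joints at [1.088, 0.521, -0.036, 1.599, 0.021, 1.021, -0.113], TCP at [0.251, -0.573, 0.231] pointing down, gripper open.
Joint ranges: [-2.91, 2.91], [-0.3, 2.13], [-1.5, 1.42], [0.17, 2.43], [-1.26, 4.41], [0.16, 1.93], [-2.52, 2.52]. Speed limits (rad/s): [1.89, 1.89, 2.39, 2.39, 3.01, 3.01, 3.01].

## Interface

Orientations are given as [roll, pitch, yaw] about the fixed x, y, z axes, in that order (R = Rz(yaw) Ry(pitch) Rx(roll)).
In Python, from plant import env, vision, finder gives the robot as it stands.
- The arm moves only by the shell command python3 -m creep 'ROWS' [OPENING] [FORCE]. ROWS is JSON, one flat list of numbers, 6 for each row, row after row: the shift along the tool's x, y, z in mm, then the turn, a rotation vector about the tool's x, y, z in rad. A call has 1 to 20 rows; each row shifts and turns the commanded pose from where the row before left it, along the tool's axes as they then stand; what a row does not reach is not made up. A row lasts 1/8 s, in which the tool goes at most 62.5 mm and 10.7 degrees, less where a joint would pass 70% of its speed; a pose out of reach is approached as far as the arm can. A call with a gripper value outside its range is refused whole. OPENING is the gripper's target within -1 to 1 (shut at 1, half-way at 0, fully open at -1), set as the call begins (- or left out, the last holds). The fingers move at their own pace and stop on an object; FORCE is the grip in N (left out, the last holds). Time passes only in rows, so rows that do not move let the fingers close. It gives the time, the measured TCP pose, the force, the opening and the grip force at its end, in the units of the state.
- env.observe(): the state, without advancing time (a new reading comes with each control period).
- vision.read_camera(name): name is "side" or "top" or "wrist"; returns the picture (480x640x3 uint8, red, green, blue); there is no depth.
- vision.camera_params(name): a dict with "fx", "fy", "cx", "cy" (pixels), "k1" (the pictures are not rectified: a ray, as slopes to the right and down, at radius r is drawn at 1 + k1 r^2 times it, then the intrinsics apply), "rvec" (rotation vector, rad) and "tvec" (3), from world to camera coordinates, as OpenCV has them. Camera axes: x right, y down, z forward; pixel columns grow to the right and rows downward; lengths in m; the calibration is good to about 2 mm. A picture is of the moment at which its call begins: read the wrist's pose just before it. camera_params takes no time and is no camera call; for the wrist camera it gives the pose at the moment of the call.
- env.hand_in(): hands the job in; it is judged then, once.
Trained networks look in the newest picture that a camera, given by its name, has taken for a name from the list of things; names that differ only in an ending like _2 or _b are one class to them, and where a whole thing is asked for, a point or a joint stands for the part that bears it (a point fixed in the world has none). Each returns a list of dicts, best first, with "conf" (0 to 1); they miss things now and then, are a little off and sometimes report something else, mostly with a low value. They report only what shows in the picture. A call takes as long as a camera call. They do not tell look-alikes from the thing itself.
- finder.trace(label, camera): "pixels" (480x640 bool, what is visible of it) and "position" ([row, column] in pixels, amid what is visible of it).
The state is a dict: "clock": time; "joint_positions": joint angles; "dq": joint speeds; "effort": joint torques, N m; "eef_pos": TCP position; "ee_rot": TCP orientation; "contact_force": force on the tool from outside, world axes, zero at the start; "wrist_torque": the same for the moment, N m; "width": opening from 0.0 (shut) to 1.0 (fully open); "gripper_force": force on a finger pad.
Only numpy, scipy, OpenCV 4.12 (cv2) and the standard library are available. Lean on these libraries where they do the work, as an engineer would, in place of code of your own. Each camera call takes 0.05 s, during which the arm holds its last target. There are 200 camera calls.

## Task

The bench scale leans because the foot under its control end is stuck too short, and it only weighs true when level. Push the thin end of the wooden wedge under that foot until the bubble of the level on top stands centred between the two black lines, and leave the wedge there; then press the ribbed thumb pad beside the clear cover so that the cover springs open to its stop, and finally set the big capacitor that stands upright gently on the middle of the steel pan, still upright, ready to be weighed. Do not shove the scale about the counter, and leave the other things where they lie.

Things in the scene. Friction and masses are not known exactly. Their poses are not given: they have to be found in the camera images.
- scale: Off-white bench scale, 150 (x) x 240 (y) x 46 mm, 1.7 to 2.1 kg, free on three feet. Origin at counter level under the case's centre. Its +y end is the control end (keypad, level, thumb pad), which hangs low; the -y end is the hinge end, with two rubber feet at y = -100 mm. When level its underside is 14 mm above the counter.
- low_foot (a point): Centre of the short foot, on the case's underside: x = 0, y = +100, z = 14 mm in the scale's frame, 20 mm inside the control end's face, 200 mm from the line of the rubber feet. A steel dome of 14 mm radius, touching the counter at the start, stuck about 4 to 8 mm too short. The wedge goes in from the control end along the scale's -y; pushing takes about 4 to 12 N.
- bubble (a joint): Position in m of the bubble in the level: 0 = centred, range -0.020 to 0.020, positive towards the control end. It goes to the higher end: about -0.012 to -0.020 at the start, moving to + as the control end rises, 0.6 mm per milliradian of tilt. It takes about 0.7 s to settle.
- vial (a point): Middle of the tubular level on the deck, at the top of its glass: yellow-green tube 60 mm long along the scale's y, in a black holder, with a pale bubble 16 mm long and two black ring lines 20 mm apart. At x = +43, y = +78, z = 59 mm in the scale's frame.
- wedge: Plain wooden wedge, 32 mm wide (x), 130 mm long (y), lying on its flat underside; origin at the centre of the underside. Its thickness grows evenly from 1.2 mm at the thin end (y = -65) to 17 mm at the thick end (y = +65), 12 mm per 100 mm. About 60 g. It does not slip back once it is let go.
- wedge_grip (a point): Where to grip the wedge across its 32 mm width: y = +30 mm in its frame, 6 mm above its underside, where it is 13 mm thick.
- wedge_tip (a point): Middle of the wedge's thin edge, at the underside (y = -65 mm).
- release_pad (a point): Top centre of the grey thumb pad (28 x 26 mm, ribbed) of the cover's release, 12 mm above the deck, between the cover and the free end of the deck. Pressed straight down about 4 mm (some 3 N) it swings its hook off the cover's tongue; a spring brings it back.
- release (a joint): Angle of the release rocker in rad: 0 at rest, 0.26 fully pressed, which frees the cover.
- lid (a joint): Clear cover over the pan, in rad: 0 shut (held by the release hook), 1.75 open at its stop. 134 x 143 mm, top 69 mm above the counter. Hinge along the scale's x at y = -114, z = 49 mm; free edge beside the thumb pad. Once released, its spring swings it up, away from the control end, in about 1 s and keeps it standing open, 150 mm tall.
- pan (a point): Centre of the top face of the round steel pan, 90 mm across, 52 mm above the counter, at x = 0, y = -38 mm in the scale's frame. Uncovered when the cover stands open.
- cap_mid (a point): Centre (half-way up) of the big blue capacitor that stands upright on the counter: a can 50 mm across and 61 mm tall with two screw terminals on top; the can itself ends about 55 mm up. 0.15 to 0.3 kg. z points up along the can.
- cap_blue: Smaller blue capacitor lying on its side, 35 x 53 x 35 mm; origin at the centre of its underside. Leave it.
- rosin_tin: Round green tin, 65 mm across, 30 mm high; origin at the centre of its underside. Leave it.
Not all that is in view belongs to the job. Of the things like the part that bears cap_mid, leave any that is turquoise; of the rest the larger one is meant.

How it is judged:
By the outcome, as a careful person would: the job done as asked, in the order asked, and still so for the second after the job is handed in, with the robot touching nothing.
It also fails if it takes over 64 s, if anything falls off the work surface, if the arm or the gripper's body presses on something with over 40 N, if the wrist force passes 120 N, or if a joint passes its speed limit or range.

## Working session

There is one attempt and no reset: what is moved stays moved. The work goes in short steps, Python scripts to look and compute and a shell command to move; the robot and the scene stay as the last step left them, time stands still between calls to the robot, and variables do not carry over. Pictures are saved under pics/ and viewed, at most 10 in all, crops included, and the job is handed in when it is done.

```bash
ls; mkdir -p pics
cat > h.py <<'E'
import numpy as np, cv2
from scipy.spatial.transform import Rotation as R
from plant import env, vision, finder
def cam(n):
    p=vision.camera_params(n); Rm=cv2.Rodrigues(np.array(p["rvec"],float))[0]; t=np.array(p["tvec"],float).ravel(); return p,Rm,t
def ray(c,row,col):
    p,Rm,t=c; d=np.array([(col-p["cx"])/p["fx"],(row-p["cy"])/p["fy"]]); s=d.copy()
    for _ in range(20): s=d/(1+p["k1"]*(s@s))
    return -Rm.T@t, Rm.T@np.array([s[0],s[1],1])
def onz(c,row,col,z):
    o,v=ray(c,row,col); return o+v*(z-o[2])/v[2]
def proj(c,P):
    p,Rm,t=c; q=Rm@np.array(P)+t; s=q[:2]/q[2]; s=s*(1+p["k1"]*(s@s)); return s[1]*p["fy"]+p["cy"],s[0]*p["fx"]+p["cx"]
def tri(rays):
    A=np.zeros((3,3));b=np.zeros(3)
    for o,v in rays:
        v=v/np.linalg.norm(v);M=np.eye(3)-np.outer(v,v);A+=M;b+=M@o
    return np.linalg.solve(A,b)
def save(n,img): cv2.imwrite("pics/"+n+".png",img[:,:,::-1])
E
python3 - <<'E'
from h import *
np.set_printoptions(precision=4,suppress=True)
s=env.observe(); print({k:np.round(v,3) for k,v in s.items()})
a=vision.read_camera("top");b=vision.read_camera("side");save("top0",a);save("side0",b)
for n in("top","side"):
    c=cam(n); print(n,-c[1].T@c[2])
    for l in("scale","wedge","wedge_tip","wedge_grip","release_pad","vial","bubble","pan","cap_mid","cap_blue","rosin_tin","lid"):
        for r in finder.trace(l,n)[:3]:
            q=r["position"]; print(n,l,round(r["conf"],2),np.round(q,1),int(r["pixels"].sum()),onz(c,*q,0.0)[:2])
E
```

```text
pics
{'clock': np.float64(0.0), 'joint_positions': array([ 1.088,  0.522, -0.036,  1.6  ,  0.021,  1.021, -0.113]), 'dq': array([-0.001,  0.002, -0.001,  0.001,  0.001,  0.002,  0.001]), 'effort': array([ -0.   , -92.711,   1.979, -36.993,   0.018,   0.008,  -0.   ]), 'eef_pos': array([ 0.251, -0.572,  0.231]), 'ee_rot': array([-3.14 ,  0.   ,  0.413]), 'contact_force': array([ 0.711, -1.36 , -0.669]), 'wrist_torque': array([-0.004,  0.028,  0.032]), 'gripper_force': np.float64(0.0), 'width': np.float64(0.997)}
top [0.2086 0.09   1.1713]
top scale 0.73 [235.4 427.4] 6918 [ 0.4446 -0.1587]
top scale 0.64 [220.1 405. ] 174 [ 0.4824 -0.1079]
top wedge 0.63 [255.9 283.6] 773 [0.4036 0.1773]
top wedge_tip 0.85 [252.6 285.8] 835 [0.4112 0.1722]
top wedge_grip 0.68 [256.1 287.9] 833 [0.4029 0.1674]
top release_pad 0.47 [254.4 284.1] 767 [0.4071 0.1762]
top release_pad 0.45 [222.5 404. ] 173 [ 0.4767 -0.1052]
top release_pad 0.2 [235.5 426.5] 6949 [ 0.4444 -0.1566]
top vial 0.59 [237.4 428.6] 6971 [ 0.4398 -0.1613]
top bubble 0.57 [237.9 205.3] 492 [0.4499 0.3611]
top pan 0.96 [234.1 426.7] 
[... 556 characters left out ...]
0.1839]
side wedge_tip 0.6 [287.8 325.2] 783 [0.4015 0.174 ]
side wedge_grip 0.94 [289.3 324.8] 808 [0.401  0.1782]
side wedge_grip 0.43 [181.8 352.8] 4847 [ 0.4484 -0.1862]
side release_pad 0.69 [185.  340.6] 154 [ 0.4741 -0.1636]
side vial 0.72 [180.5 351.4] 4767 [ 0.4534 -0.1903]
side pan 0.56 [182.3 350.7] 4812 [ 0.4529 -0.1825]
side cap_mid 0.78 [345.9 271.3] 958 [0.4517 0.3429]
side cap_mid 0.74 [290.8 261.4] 835 [0.5238 0.2238]
side cap_mid 0.7 [335.6 325.7] 399 [0.3622 0.2877]
side cap_blue 0.9 [391.  311.9] 605 [0.3472 0.4082]
side cap_blue 0.51 [290.9 322.1] 745 [0.4049 0.184 ]
side rosin_tin 0.93 [381.5 207.9] 1184 [0.5299 0.4515]
side lid 0.82 [168.5 360.9] 2294 [ 0.4443 -0.2481]
```

Run:
```python
import cv2,numpy as np
a=cv2.imread("pics/top0.png");b=cv2.imread("pics/side0.png")
A=cv2.resize(a[170:320,140:540],None,fx=2,fy=2,interpolation=cv2.INTER_CUBIC)
B=cv2.resize(b[110:420,160:460],None,fx=1.9,fy=1.9,interpolation=cv2.INTER_CUBIC)
cv2.imwrite("pics/t1.png",A);cv2.imwrite("pics/s1.png",B)
```

```text
(no output)
```

View pics/t1.png

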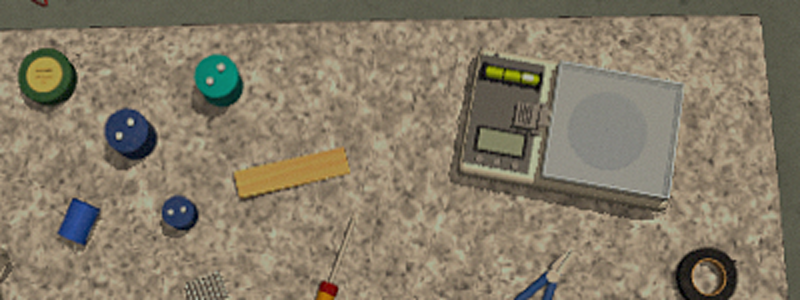

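View pics/s1.png

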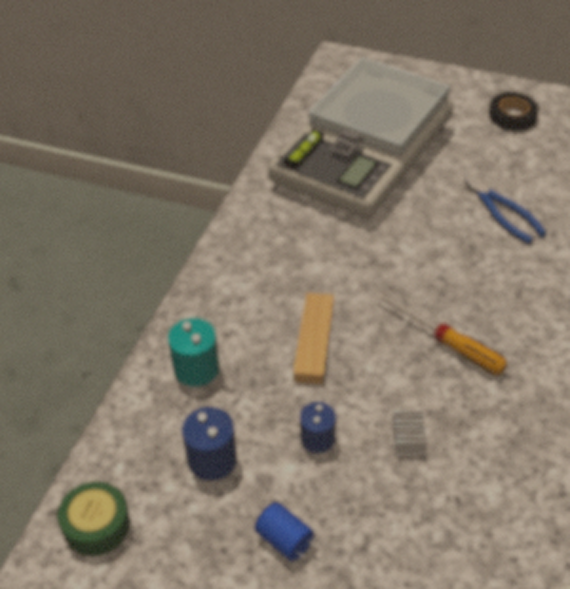

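The top view shows the scale at right (control end left, low) and the wedge between, thin end toward the scale. The target is the dark-blue can at about (130,133) in the crop, with the turquoise one and a smaller one as decoys. Next I'll fit poses by silhouette.

```bash
cat > fit.py <<'E'
from h import *
from scipy.optimize import minimize
def hull(c,P):
    q=np.array([proj(c,p)[::-1] for p in P],np.float32)*8
    m=np.zeros((480*2,640*2),np.uint8); h=cv2.convexHull(q.astype(np.float32))
    cv2.fillConvexPoly(m,np.int32(h*2*4),1,shift=5); return m   # 2x supersampled
def box(x0,x1,y0,y1,z0,z1): return np.array([[x,y,z] for x in(x0,x1) for y in(y0,y1) for z in(z0,z1)])
W=np.array([[sx*.016,y,z] for sx in(-1,1) for y,z in((-.065,0),(-.065,.0012),(.065,0),(.065,.017))])
def cyl(r,h): 
    a=np.linspace(0,6.28,24); return np.array([[r*np.cos(t),r*np.sin(t),z] for t in a for z in(0,h)])
def place(P,v): return P@R.from_euler("z",v[2]).as_matrix().T+[v[0],v[1],0]
def tilt(P,t):
    Q=P-[0,-.1,0]; return Q@R.from_euler("x",-t).as_matrix().T+[0,-.1,0]
def fit(parts,masks,x0,yaw=True):
    def cost(v):
        if not yaw: v=[v[0],v[1],0]
        s=0
        for c,m in masks:
            h=np.zeros_like(m)
            for P in parts: h|=hull(c,place(P,v))
            s+=1-(h&m).sum()/(h|m).sum()
        return s
    n=3 if yaw else 2
    sim=np.vstack([x0[:n]]+[np.array(x0[:n])+np.eye(n)[i]*[.02,.02,.15][i] for i in range(n)])
    return minimize(cost,x0[:n],method="Nelder-Mead",options=dict(initial_simplex=sim,xatol=1e-4,fatol=1e-4))
def mk(r): return cv2.resize(r["pixels"].astype(np.uint8),(1280,960),interpolation=cv2.INTER_NEAREST)
def pick(l,n,near,z=0.0):
    c=cam(n); L=[r for r in finder.trace(l,n) if np.hypot(*(onz(c,*r["position"],z)[:2]-near))<.07]
    return (c,mk(L[0])) if L else None
E
python3 - <<'E'
from fit import *
S=[tilt(box(-.075,.075,-.12,.12,.014,.046),.03),tilt(box(-.067,.067,-.114,.029,.046,.069),.03)]
for n in("top","side"): vision.read_camera(n)
for nm,l,parts,x0,yw in(("scale","scale",S,[.445,-.165,-.15],1),("wedge","wedge",[W],[.405,.177,.15],1),("cap","cap_mid",[cyl(.025,.055)],[.44,.36,0],0)):
    ms=[]
    for n in("top","side"):
        p=pick(l,n,np.array(x0[:2])); 
        if p: ms.append(p)
    for M in (ms,ms[:1],ms[1:]):
        if M:
            r=fit(parts,M,x0,yw); print(nm,len(M),np.round(r.x,4),round(r.fun,3))
E
```

```text
scale 2 [ 0.44   -0.1489 -0.1801] 0.149
scale 1 [ 0.4415 -0.1489 -0.2178] 0.062
scale 1 [ 0.4406 -0.1528 -0.1595] 0.079
wedge 2 [0.4022 0.1713 0.2135] 0.18
wedge 1 [0.4034 0.1711 0.2306] 0.091
wedge 1 [0.4011 0.1717 0.2106] 0.058
cap 2 [0.4464 0.3546] 0.15
cap 1 [0.4455 0.3543] 0.069
cap 1 [0.4463 0.3551] 0.078
```

```bash
python3 -m creep '[0,0,0,0,0,-0.163, 0,0,0,0,0,-0.163, 0,0,0,0,0,-0.163, 0,0,0,0,0,-0.163, 0,0,0,0,0,-0.163, 0,0,0,0,0,-0.163, 50,9,-5,0,0,0, 50,9,-5,0,0,0, 50,9,-5,0,0,0, 50,9,-5,0,0,0, 50,9,-5,0,0,0, 50,9,-5,0,0,0, 50,9,-5,0,0,0, 50,9,-5,0,0,0, 50,9,-5,0,0,0, 50,9,-5,0,0,0]' -1
cat > go.py <<'E'
import sys
from h import *
def delta(x,y,z,yaw=None):
    s=env.observe(); M=R.from_euler("xyz",s["ee_rot"]); d=M.inv().apply(np.array([x,y,z])-s["eef_pos"])*1e3
    if yaw is None: yaw=s["ee_rot"][2]
    rv=(M.inv()*R.from_euler("xyz",[np.pi,0,yaw])).as_rotvec()
    print("at",np.round(s["eef_pos"],4),np.round(s["ee_rot"],3),"t",round(float(s["clock"]),2),"d",np.round(d,1),"rv",np.round(rv,3),"w",round(float(s["width"]),3),"F",np.round(s["contact_force"],1), "q",np.round(s["joint_positions"],2))
if __name__=="__main__": delta(*map(float,sys.argv[1:]))
E
python3 - <<'E'
from h import *
c=cam("wrist"); a=vision.read_camera("wrist"); save("w1",a); print(c[0],-c[1].T@c[2],c[1][2])
print(env.observe()["eef_pos"])
E
```

```text
clock: 3.7
eef_pos: [0.4292, -0.0952, 0.2817]
ee_rot: [3.141, 0.0, 1.391]
contact_force: [1.4, -0.7, -0.3]
width: 1.003
gripper_force: 0.0
{'fx': 348.28139359953485, 'fy': 348.28139359953485, 'cx': 320.1266775927001, 'cy': 232.84878387764772, 'k1': 0.024008188473936445, 'rvec': array([-2.79763604,  0.25236202,  0.04211066]), 'tvec': array([-0.44022056, -0.0746896 ,  0.42338533])} [ 0.44518609 -0.01176622  0.42461597] [-0.05834106 -0.32222587 -0.94486338]
[ 0.43131043 -0.08923344  0.28256944]
```

View pics/w1.png

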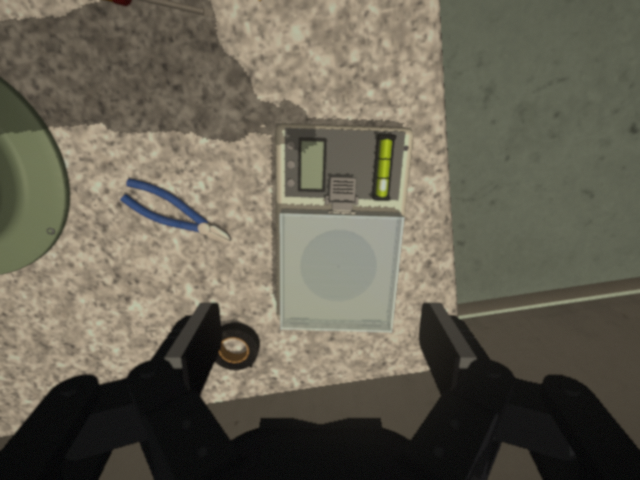

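The wrist view shows the scale squarely: vial at about (168,384), the bubble at the lower (hinge) end around (185,383), pad at (188,343). I'll refine the scale pose and read the bubble from this picture.

```bash
cat > bub.py <<'E'
from fit import *
def scale_pt(p,v,t): return place(tilt(np.array([p]),t),v)[0]
def fitscale(t,x0=[.4405,-.149,-.18],lid=True):
    S=[tilt(box(-.075,.075,-.12,.12,.014,.046),t)]+([tilt(box(-.067,.067,-.114,.029,.046,.069),t)] if lid else [])
    p=pick("scale","wrist",np.array(x0[:2])); return fit(S,[p],x0)
def strip(img,c,v,t,n=121):   # sample along the vial
    ys=np.linspace(-.034,.034,n); out=[]
    for dx in np.linspace(-.004,.004,5):
        P=np.array([proj(c,scale_pt([.043+dx,.078+y,.0585],v,t)) for y in ys],np.float32)
        out.append(cv2.remap(img,P[:,1:2],P[:,0:1],cv2.INTER_LINEAR)[:,0])
    return ys,np.array(out).mean(0)
E
python3 - <<'E'
from bub import *
c=cam("wrist"); a=vision.read_camera("wrist")
for l in("vial","release_pad","bubble"):
    for r in finder.trace(l,"wrist")[:2]: print(l,r["conf"],r["position"],r["pixels"].sum(),onz(c,*r["position"],.055))
for t in(.02,.033):
    r=fitscale(t); v=r.x; print(t,v,r.fun)
    print("pad",proj(c,scale_pt([0,.045,.058],v,t)),"vial",proj(c,scale_pt([.043,.078,.059],v,t)))
ys,s=strip(a,c,v,.03)
for y,q in zip(ys[::3],s[::3]): print(round(y*1e3,1),q.astype(int))
E
```

```text
vial 0.83 [228.8, 336.0] 25798 [ 0.44354467 -0.13010003  0.055     ]
vial 0.37 [5.7, 265.3] 98 [0.4139501  0.09251158 0.055     ]
release_pad 0.95 [198.5, 340.3] 808 [ 0.45366486 -0.09661763  0.055     ]
bubble 0.37 [189.5, 378.7] 69 [ 0.49597266 -0.09403423  0.055     ]
0.02 [ 0.43899376 -0.15632487 -0.22141526] 0.0336998669988573
pad (np.float64(212.06356118677172), np.float64(338.29736995445484)) vial (np.float64(184.2378555017263), np.float64(380.34269305109586))
0.033 [ 0.43912958 -0.15704891 -0.22035814] 0.029151336651830673
pad (np.float64(211.58738733576837), np.float64(338.42875931655794)) vial (np.float64(183.75958106258818), np.float64(380.1835496317409))
-34.0 [124 116  97]
-32.3 [137 131 109]
-30.6 [165 164 136]
-28.9 [184 185 154]
-27.2 [182 184 154]
-25.5 [150 152 126]
-23.8 [81 81 67]
-22.1 [57 57 42]
-20.4 [87 93 39]
-18.7 [122 134  36]
-17.0 [135 149  36]
-15.3 [138 151  46]
-13.6 [146 156  82]
-11.9 [155 163 116]
-10.2 [158 164 125]
-8.5 [159 164 126]
-6.8 [158 164 124]
-5.1 [158 165 124]
-3.4 [153 160 115]
-1.7 [126 133  82]
0.0 [100 107  43]
1.7 [125 137  34]
3.4 [137 151  34]
5.1 [137 152  34]
6.8 [137 151  33]
8.5 [138 152  33]
10.2 [138 152  33]
11.9 [138 152  33]
13.6 [138 152  32]
15.3 [138 152  33]
17.0 [135 148  33]
18.7 [108 118  32]
20.4 [ 98 107  30]
22.1 [131 144  32]
23.8 [138 152  33]
25.5 [138 153  33]
27.2 [138 152  32]
28.9 [138 153  32]
30.6 [138 153  32]
32.3 [139 153  32]
34.0 [138 153  31]
```

```bash
python3 - <<'E'
from bub import *
c=cam("wrist"); a=vision.read_camera("wrist"); t=.03
r=fitscale(t); v=r.x; print(v,r.fun)
ys,s=strip(a,c,v,t)
m=s.sum(1); print([ (round(y*1e3,1),int(g),int(b)) for y,g,b in zip(ys[::4],s[::4,1],s[::4,2])])
e=env.observe(); print(e["eef_pos"],e["clock"])
E
python3 go.py .4022 .1713 .25 1.78
```

```text
[ 0.44309688 -0.14865713 -0.21350041] 0.030583319528043162
[(np.float64(-34.0), 113, 94), (np.float64(-31.7), 52, 43), (np.float64(-29.5), 100, 38), (np.float64(-27.2), 150, 36), (np.float64(-24.9), 156, 42), (np.float64(-22.7), 162, 91), (np.float64(-20.4), 169, 127), (np.float64(-18.1), 170, 131), (np.float64(-15.9), 169, 131), (np.float64(-13.6), 168, 128), (np.float64(-11.3), 144, 94), (np.float64(-9.1), 112, 39), (np.float64(-6.8), 153, 34), (np.float64(-4.5), 156, 34), (np.float64(-2.3), 156, 34), (np.float64(0.0), 155, 33), (np.float64(2.3), 155, 33), (np.float64(4.5), 155, 33), (np.float64(6.8), 155, 33), (np.float64(9.1), 129, 32), (np.float64(11.3), 121, 31), (np.float64(13.6), 154, 32), (np.float64(15.9), 155, 32), (np.float64(18.1), 155, 32), (np.float64(20.4), 156, 31), (np.float64(22.7), 155, 31), (np.float64(24.9), 155, 31), (np.float64(27.2), 154, 31), (np.float64(29.5), 128, 32), (np.float64(31.7), 53, 36), (np.float64(34.0), 38, 33)]
[ 0.42851541 -0.0975384   0.28121821] 4.15
at [ 0.4285 -0.0975  0.2812] [-3.141  0.     1.389] t 4.15 d [259.7 -74.4  31.2] rv [-0.     0.    -0.391] w 1.0 F [-0.1 -0.6 -0.4] q [ 0.57  0.2  -0.55  1.98  0.12  1.   -0.22]
```

```bash
python3 -m creep '[0,0,0,0,0,-0.13, 0,0,0,0,0,-0.13, 0,0,0,0,0,-0.13, 43.6,4,8,0,0,0, 43.6,4,8,0,0,0, 43.6,4,8,0,0,0, 43.6,4,8,0,0,0, 43.6,4,8,0,0,0, 0,0,0,0,0,0, 0,0,0,0,0,0,0,0,0,0,0,0]' -1
cat > wf.py <<'E'
from fit import *
import sys
vision.read_camera("wrist"); c=cam("wrist")
L=finder.trace("wedge","wrist"); x0=list(map(float,sys.argv[1:4]))
for r in L: print(r["conf"],r["position"],r["pixels"].sum(),onz(c,*r["position"],.005))
p=pick("wedge","wrist",np.array(x0[:2])); f=fit([W],[p],x0); v=f.x
print("wedge",v,f.fun,"grip",place(np.array([[0,.03,0],[0,-.065,0]]),v))
E
python3 wf.py .402 .171 .21; python3 go.py .396 .2 .1
```

```text
clock: 5.52
eef_pos: [0.4032, 0.1196, 0.2414]
ee_rot: [3.142, 0.0, 1.779]
contact_force: [-0.2, -0.4, 0.8]
width: 0.999
gripper_force: 0.0
0.9 [139.5, 331.9] 3904 [0.40434711 0.17843007 0.005     ]
wedge [0.40396794 0.172189   0.22456303] 0.0253093363329584 grip [[0.39728753 0.20143574 0.        ]
 [0.41844216 0.10882105 0.        ]]
at [0.4031 0.12   0.2414] [3.141 0.    1.779] t 5.67 d [ 79.8   9.6 141.4] rv [0. 0. 0.] w 1.0 F [-0.1  0.3 -0.3] q [ 0.21  0.24 -0.75  2.06  0.21  0.91 -0.44]
```

```bash
python3 -m creep '[0,0,0,0,0,-0.016, 40.3,6.2,50,0,0,0, 40.4,6.2,50,0,0,0, 0,0,50,0,0,0, 0,0,40,0,0,0, 0,0,25,0,0,0, 0,0,15,0,0,0, 0,0,8,0,0,0, 0,0,0,0,0,0, 0,0,0,0,0,0]' -0.2
python3 go.py .3973 .2014 .003 1.795
```

```text
clock: 6.92
eef_pos: [0.3976, 0.1996, 0.0072]
ee_rot: [3.14, -0.0, 1.797]
contact_force: [0.3, -0.2, -0.9]
width: 0.597
gripper_force: 0.0
at [0.3976 0.1996 0.0072] [ 3.14  -0.     1.797] t 6.92 d [1.8 0.1 4.2] rv [ 0.001 -0.     0.002] w 0.597 F [ 0.3 -0.2 -0.9] q [-0.26  0.69 -0.44  2.19  0.73  0.42 -1.07]
```

```bash
python3 -m creep '[1.5,0,4,0,0,0, 0,0,0,0,0,0, 0,0,0,0,0,0, 0,0,0,0,0,0, 0,0,0,0,0,0]' 1 40 && python3 -m creep '[0,0,-15,0,0,0, -37,15.6,0,0,0,0, -37,15.6,0,0,0,0, -37,15.6,0,0,0,0, -37,15.6,0,0,0,0, 0,0,0,0,0,0.146, 0,0,0,0,0,0.146, 0,0,0,0,0,0.146, 0,0,0,0,0,0, 0,0,0,0,0,0, 0,0,0,0,0,0]'
python3 wf.py .465 .100 -.21; python3 go.py .4908 .0712 .003 1.357
```

```text
clock: 7.55
eef_pos: [0.3971, 0.2012, 0.0027]
ee_rot: [3.141, -0.0, 1.797]
contact_force: [1.6, 0.7, 5.9]
width: 0.359
gripper_force: 40.0
clock: 8.93
eef_pos: [0.4907, 0.0707, 0.0176]
ee_rot: [-3.141, -0.0, 1.361]
contact_force: [0.7, -0.1, -0.5]
width: 0.362
gripper_force: 39.8
0.74 [320.9, 320.5] 13485 [0.48812854 0.0537927  0.005     ]
wedge [ 0.4833302   0.03714125 -0.23941975] 0.1448912533249883 grip [[ 0.49044437  0.06628552  0.        ]
 [ 0.46791617 -0.02600467  0.        ]]
at [0.4907 0.0707 0.0175] [-3.141 -0.     1.36 ] t 9.07 d [ 0.5 -0.  14.5] rv [-0.    -0.     0.003] w 0.365 F [ 0.  -0.5  0.4] q [ 0.04  0.7  -0.41  2.06  0.57  0.5  -1.  ]
```

```bash
python3 -m creep '[0,0,10,0,0,0, 0.5,0,4,0,0,0.003, 0,0,0,0,0,0, 0,0,0,0,0,0]' && python3 -m creep '[-7,0,0,0,0,0, -7,0,0,0,0,0, -7,0,0,0,0,0,-5,0,0,0,0,0, -4,0,0,0,0,0, -4,0,0,0,0,0, -4,0,0,0,0,0, -4,0,0,0,0,0, 0,0,0,0,0,0]'
python3 - <<'E'
from h import *
for i in range(2):
    c=cam("side"); a=vision.read_camera("side")
b=vision.read_camera("top")
A=cv2.resize(a[150:300,270:420],None,fx=3.6,fy=3.6,interpolation=cv2.INTER_CUBIC);w=vision.read_camera("wrist")
B=cv2.resize(w,(480,360)); o=np.zeros((540,540+240,3),np.uint8); o[:,:540]=A; o[:180,540:]=cv2.resize(w,(240,180)); o[180:420,540:]=cv2.resize(b[180:300,340:460],(240,240))
save("push1",o)
E
python3 go.py .4787 .0149 .003 1.357
```

```text
clock: 9.57
eef_pos: [0.4907, 0.0713, 0.0033]
ee_rot: [-3.141, 0.0, 1.356]
contact_force: [-0.2, 0.6, -0.6]
width: 0.365
gripper_force: 40.4
clock: 10.7
eef_pos: [0.482, 0.0301, 0.0035]
ee_rot: [3.141, -0.0, 1.356]
contact_force: [1.8, 1.6, -3.0]
width: 0.362
gripper_force: 40.0
at [0.482  0.0302 0.0035] [ 3.141 -0.     1.356] t 10.9 d [-15.6   0.1   0.5] rv [ 0.    -0.    -0.001] w 0.356 F [ 2.1  1.4 -4. ] q [ 0.1   0.71 -0.38  2.09  0.61  0.44 -0.97]
```

View pics/push1.png

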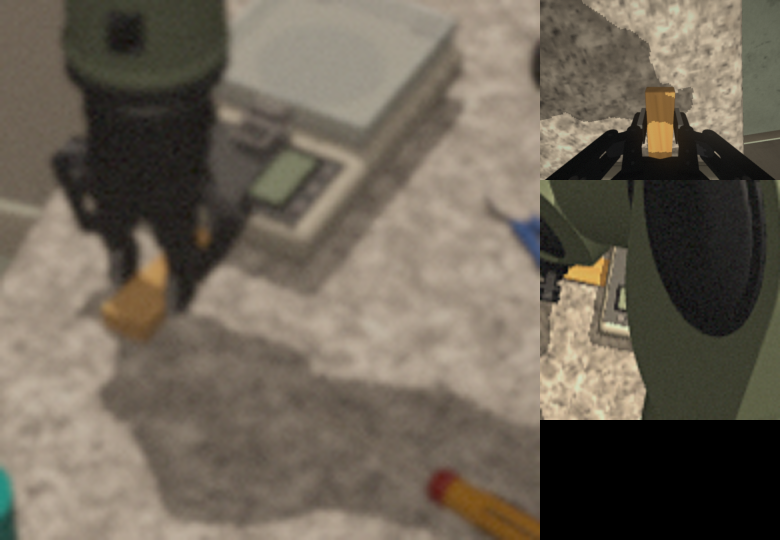

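The wedge is held straight with its tip under the control end; the vial is hidden by the gripper. I'll push on, then release and look from above.

```bash
python3 -m creep '[-4,0,0,0,0,0, -4,0,0,0,0,0, -4,0,0,0,0,0, -4,0,0,0,0,0, -4,0,0,0,0,0, -4,0,0,0,0,0, 0,0,0,0,0,0,0,0,0,0,0,0]' ; python3 go.py .4787 .0149 .003 1.357
```

```text
clock: 11.9
eef_pos: [0.4765, 0.0065, 0.0034]
ee_rot: [-3.141, 0.001, 1.356]
contact_force: [0.6, -0.7, -6.0]
width: 0.358
gripper_force: 40.1
at [0.4765 0.0065 0.0034] [-3.141e+00  1.000e-03  1.356e+00] t 11.9 d [8.7 0.3 0.4] rv [-0.     0.001 -0.001] w 0.358 F [ 0.6 -0.7 -6. ] q [ 0.15  0.71 -0.38  2.11  0.62  0.43 -0.93]
```

```bash
python3 -m creep '[0,0,0,0,0,0, 0,0,0,0,0,0, 0,0,-15,0,0,0, 0,0,-40,0,0,0, 0,0,-55,0,0,0, -20,0,-55,0,0,0, -40,0,-40,0,0,0, -40,0,-20,0,0,0, 0,0,0,0,0,0, 0,0,0,0,0,0, 0,0,0,0,0,0]' -0.2
cat > chk.py <<'E'
from bub import *
import sys
x0=[.443,-.1487,-.2135]; t=float(sys.argv[1]); lid=len(sys.argv)<4
c=cam("wrist"); a=vision.read_camera("wrist")
r=fitscale(t,x0,lid); v=r.x; print("scale",v,r.fun)
ys,s=strip(a,c,v,t); y=ys*1e3
g=s[:,1]; b=s[:,2]; print([(round(k,1),int(u),int(w)) for k,u,w in zip(y[::4],g[::4],b[::4])])
m=b>75; i=abs(y)<28; print("bubble mid",y[m&i].mean() if (m&i).any() else None)
if len(sys.argv)>2: save(sys.argv[2],a)
E
python3 chk.py 0 w2; python3 wf.py .457 -.02 -.21; python3 go.py .4765 .0065 .0035 1.356
```

```text
clock: 13.28
eef_pos: [0.4553, -0.0899, 0.2283]
ee_rot: [-3.141, -0.0, 1.357]
contact_force: [-0.7, 0.5, 0.3]
width: 0.598
gripper_force: 0.0
scale [ 0.44313747 -0.14869263 -0.20720661] 0.07374440075472788
[(np.float64(-34.0), 125, 104), (np.float64(-31.7), 57, 45), (np.float64(-29.5), 113, 40), (np.float64(-27.2), 162, 37), (np.float64(-24.9), 167, 36), (np.float64(-22.7), 167, 36), (np.float64(-20.4), 166, 35), (np.float64(-18.1), 166, 35), (np.float64(-15.9), 167, 36), (np.float64(-13.6), 167, 36), (np.float64(-11.3), 140, 36), (np.float64(-9.1), 115, 34), (np.float64(-6.8), 166, 43), (np.float64(-4.5), 176, 100), (np.float64(-2.3), 182, 137), (np.float64(0.0), 183, 139), (np.float64(2.3), 183, 140), (np.float64(4.5), 183, 136), (np.float64(6.8), 173, 90), (np.float64(9.1), 134, 37), (np.float64(11.3), 135, 35), (np.float64(13.6), 167, 35), (np.float64(15.9), 167, 35), (np.float64(18.1), 167, 35), (np.float64(20.4), 167, 35), (np.float64(22.7), 167, 34), (np.float64(24.9), 167, 35), (np.float64(27.2), 167, 35), (np.float64(29.5), 132, 36), (np.float64(31.7), 52, 39), (np.float64(34.0), 43, 36)]
bubble mid 0.8500000000000001
0.61 [97.3, 321.2] 2875 [0.47781004 0.00565443 0.005     ]
wedge [ 0.47180873 -0.02207867 -0.21134135] 0.37532147742818056 grip [[ 0.47810188  0.00725384  0.        ]
 [ 0.45817358 -0.08563245  0.        ]]
at [ 0.4554 -0.0905  0.2283] [-3.141 -0.     1.357] t 13.53 d [9.920e+01 1.000e-01 2.248e+02] rv [-0.001 -0.     0.001] w 0.599 F [-0.3 -0.1  0.6] q [ 0.6   0.33 -0.65  1.99  0.25  0.91 -0.4 ]
```

View pics/w2.png

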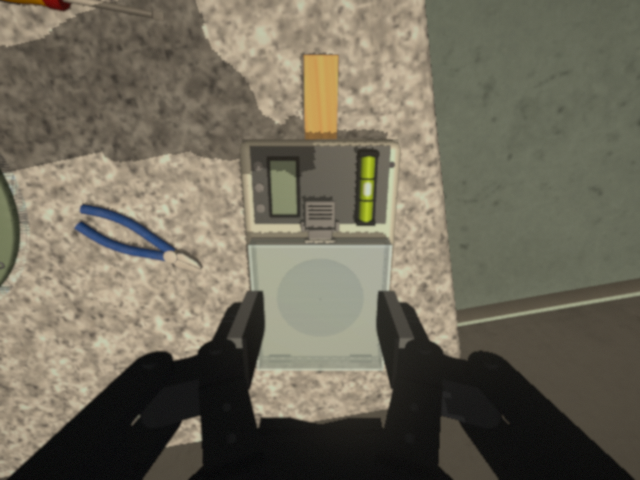

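The scale hasn't moved; the bubble sits between both lines (mid about 0.6 mm off centre) and the wedge stands straight under the foot, thick end at (55,320). Next is the thumb pad at about (213,319).

```bash
python3 - <<'E'
from bub import *
vision.read_camera("wrist"); c=cam("wrist"); v=[.4431,-.1487,-.2135]
for r in finder.trace("release_pad","wrist")[:2]:
    P=onz(c,*r["position"],.058); q=np.argwhere(r["pixels"]); print(r["conf"],r["position"],q.min(0),q.max(0),P)
    L=R.from_euler("z",-v[2]).apply(P-[v[0],v[1],0]); print("scale frame",L)
for y in(.04,.045,.05,.055): print(y,proj(c,scale_pt([0,y,.058],v,0)))
E
python3 go.py .4565 -.098 .15 1.356
```

```text
0.71 [219.0, 318.1] [200 304] [237 334] [ 0.45217115 -0.09983818  0.058     ]
scale frame [-0.00148773  0.04967444  0.058     ]
0.04 (np.float64(228.77873359186066), np.float64(319.6937318844088))
0.045 (np.float64(223.74833758533626), np.float64(319.6891819995839))
0.05 (np.float64(218.6673265860049), np.float64(319.6845819704468))
0.055 (np.float64(213.5347747323969), np.float64(319.67993082775274))
at [ 0.4554 -0.0907  0.2283] [-3.141 -0.     1.356] t 13.62 d [-6.9  2.7 78.3] rv [-0. -0.  0.] w 0.6 F [-0.3  0.1 -0.2] q [ 0.6   0.33 -0.65  1.99  0.25  0.91 -0.4 ]
```

```bash
python3 -m creep '[0,0,50,0,0,0, 0,0,50,0,0,0, 0,0,20,0,0,0, 0,0,0,0,-0.1,0, 0,0,0,0,-0.1,0, 0,0,0,0,0,0, 0,0,0,0,0,0, 0,0,0,0,0,0]' 1; python3 go.py .4542 -.093 .063; python3 go.py .4542 -.093 .058;python3 go.py .4542 -.093 .053
```

```text
clock: 14.62
eef_pos: [0.4552, -0.0919, 0.1085]
ee_rot: [-3.142, 0.199, 1.354]
contact_force: [0.1, 0.6, 0.4]
width: 0.0
gripper_force: 0.0
at [ 0.4552 -0.0919  0.1085] [-3.142  0.199  1.354] t 14.62 d [ 7.7 -0.7 44.9] rv [-0.     0.199 -0.   ] w 0.0 F [0.1 0.6 0.4] q [ 0.26  0.51 -0.42  2.09  0.6   0.74 -0.81]
at [ 0.4552 -0.0919  0.1085] [-3.142  0.199  1.354] t 14.62 d [ 8.7 -0.7 49.8] rv [-0.     0.199 -0.   ] w 0.0 F [0.1 0.6 0.4] q [ 0.26  0.51 -0.42  2.09  0.6   0.74 -0.81]
at [ 0.4552 -0.0919  0.1085] [-3.142  0.199  1.354] t 14.62 d [ 9.7 -0.7 54.7] rv [-0.     0.199 -0.   ] w 0.0 F [0.1 0.6 0.4] q [ 0.26  0.51 -0.42  2.09  0.6   0.74 -0.81]
```

```bash
python3 -m creep '[4,-0.7,20,0,0,0, 3.7,0,20,0,0,0, 0,0,4.9,0,0,0, 0,0,0,0,0,0]'; python3 -m creep '[0.5,0,2.5,0,0,0, 0.4,0,2,0,0,0, 0.4,0,2,0,0,0, 0,0,0,0,0,0,0,0,0,0,0,0]'; python3 -c "
from h import *
a=vision.read_camera('side'); 
for r in finder.trace('lid','side')[:2]: print(r['conf'],r['position'],r['pixels'].sum())"
```

```text
clock: 15.12
eef_pos: [0.4543, -0.0926, 0.0631]
ee_rot: [-3.141, 0.2, 1.355]
contact_force: [-0.6, 0.0, 0.4]
width: 0.001
gripper_force: 0.0
clock: 15.75
eef_pos: [0.4546, -0.0921, 0.0564]
ee_rot: [3.141, 0.2, 1.356]
contact_force: [1.4, 1.2, 1.7]
width: -0.0
gripper_force: 0.7
0.98 [148.3, 377.1] 481
0.47 [344.7, 271.3] 949
```

```bash
python3 -m creep '[0.4,0,2,0,0,0, 0.3,0,1.5,0,0,0, 0,0,0,0,0,0,0,0,0,0,0,0]'; python3 -c "
from h import *
a=vision.read_camera('side');save('s2',cv2.resize(a[80:260,260:460],None,fx=2.5,fy=2.5))
for r in finder.trace('lid','side')[:2]: print(r['conf'],r['position'],r['pixels'].sum())"
```

```text
clock: 16.35
eef_pos: [0.455, -0.0915, 0.0537]
ee_rot: [3.14, 0.2, 1.356]
contact_force: [-4.6, 9.7, 31.1]
width: -0.0
gripper_force: 16.2
0.58 [126.7, 380.1] 2880
```

View pics/s2.png

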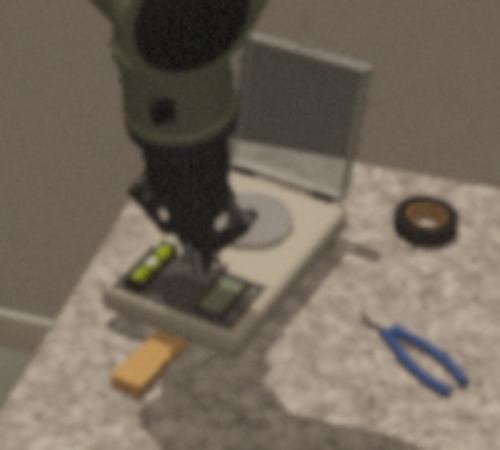

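The lid stands open. The press force reached 31 N, so I'll back off straight up and recheck the scale.

```bash
python3 -m creep '[-1.5,0,-8,0,0,0, -5,0,-30,0,0,0, -10,0,-50,0,0,0, -10,0,-50,0,0,0, 0,0,-30,0,0.1,0, 0,0,0,0,0.1,0, 0,0,0,0,0,0, 0,0,0,0,0,0, 0,0,0,0,0,0]' -1; python3 chk.py 0 w3 nolid; python3 wf.py .457 -.02 -.21;python3 - <<'E'
from bub import *
vision.read_camera("wrist");c=cam("wrist"); v=[.4431,-.1487,-.2135]
for r in finder.trace("pan","wrist")[:2]+finder.trace("cap_mid","side")[:3]: print(r["conf"],r["position"],r["pixels"].sum())
print("pan exp",proj(c,scale_pt([0,-.038,.052],v,0)),scale_pt([0,-.038,.052],v,0))
E
python3 go.py .446 .355 .2
```

```text
clock: 17.58
eef_pos: [0.456, -0.0842, 0.2223]
ee_rot: [-3.141, 0.001, 1.357]
contact_force: [0.3, 0.7, -0.5]
width: 0.999
gripper_force: 0.0
scale [ 0.44236915 -0.14976397 -0.21203119] 0.1913216317044829
[(np.float64(-34.0), 170, 142), (np.float64(-31.7), 75, 63), (np.float64(-29.5), 70, 42), (np.float64(-27.2), 135, 38), (np.float64(-24.9), 158, 36), (np.float64(-22.7), 159, 36), (np.float64(-20.4), 158, 35), (np.float64(-18.1), 159, 36), (np.float64(-15.9), 159, 35), (np.float64(-13.6), 159, 35), (np.float64(-11.3), 156, 35), (np.float64(-9.1), 112, 34), (np.float64(-6.8), 139, 33), (np.float64(-4.5), 160, 58), (np.float64(-2.3), 169, 115), (np.float64(0.0), 173, 132), (np.float64(2.3), 174, 134), (np.float64(4.5), 174, 133), (np.float64(6.8), 171, 119), (np.float64(9.1), 154, 58), (np.float64(11.3), 101, 32), (np.float64(13.6), 144, 31), (np.float64(15.9), 158, 32), (np.float64(18.1), 159, 32), (np.float64(20.4), 158, 32), (np.float64(22.7), 158, 32), (np.float64(24.9), 159, 32), (np.float64(27.2), 159, 33), (np.float64(29.5), 154, 33), (np.float64(31.7), 84, 34), (np.float64(34.0), 44, 37)]
bubble mid 2.55
0.82 [103.9, 321.4] 2767 [0.47738075 0.00529568 0.005     ]
wedge [ 0.47093411 -0.02323968 -0.23418553] 0.39345071581372393 grip [[ 0.47789564  0.00594143  0.        ]
 [ 0.45585081 -0.08646542  0.        ]]
0.85 [276.0, 318.1] 40294
0.96 [335.1, 327.1] 466
0.86 [295.1, 261.5] 813
0.57 [343.0, 273.0] 940
pan exp (np.float64(306.18810157920683), np.float64(320.37022678808637)) [ 0.43504849 -0.18583722  0.052     ]
at [ 0.4561 -0.0849  0.2226] [-3.142  0.     1.356] t 17.98 d [ 427.6 -103.6   22.6] rv [-0.  0. -0.] w 1.004 F [ 0.   0.3 -0.4] q [ 0.52  0.32 -0.57  2.    0.22  0.89 -0.38]
```

View pics/w3.png

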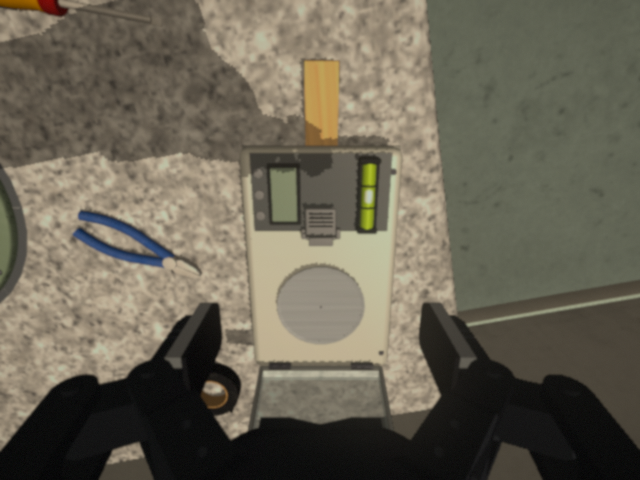

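Run:
```python
from bub import *
c=cam("wrist"); v=[.4431,-.1487,-.2135]
s=0
for i in range(4): ys,q=strip(vision.read_camera("wrist"),c,v,0,n=341); s=s+q/4
y=ys*1e3;g=s[:,1];b=s[:,2]
def cen(lo,hi,w): 
    m=(y>lo)&(y<hi); return (y[m]*w[m]).sum()/w[m].sum()
l1=cen(-13,-6,np.clip(155-g,0,None)); l2=cen(8,15,np.clip(155-g,0,None))
print(l1,l2,(l1+l2)/2,"bubble",cen(-20,20,np.clip(b-40,0,None)), y[b>80].min(),[k for k in y[(b>80)&(abs(y)<25)][[0,-1]]])
e=y[(g<90)]; print("tube ends",e[e<0].max(),e[e>0].min())
```

```text
-9.528977591036416 10.511472370766489 0.4912473898650367 bubble 1.209665113924999 -34.0 [np.float64(-4.8000000000000025), np.float64(7.199999999999998)]
tube ends -29.8 30.799999999999994
```

```bash
python3 -m creep '[45.6,-10.7,0,0,0,0, 45.6,-10.7,0,0,0,0, 45.6,-10.7,0,0,0,0, 45.6,-10.7,0,0,0,0, 45.6,-10.7,0,0,0,0, 45.6,-10.7,0,0,0,0, 45.6,-10.7,0,0,0,0, 45.6,-10.7,0,0,0,0, 0,0,0,0,0,0, 0,0,0,0,0,0, 0,0,0,0,0,0]' -1
python3 - <<'E'
from fit import *
vision.read_camera("wrist");c=cam("wrist")
for r in finder.trace("cap_mid","wrist"):
    P=onz(c,*r["position"],.03); print(r["conf"],r["position"],r["pixels"].sum(),P)
p=pick("cap_mid","wrist",np.array([.446,.355]),.03)
f=fit([cyl(.025,.055)],[p],[.446,.355],False); print(f.x,f.fun)
E
python3 go.py .446 .355 .03
```

```text
clock: 19.55
eef_pos: [0.4506, 0.2886, 0.2227]
ee_rot: [3.141, 0.0, 1.354]
contact_force: [0.3, 0.4, 0.5]
width: 0.999
gripper_force: 0.0
0.94 [222.9, 383.7] 2683 [0.50961405 0.25445397 0.03      ]
0.86 [134.7, 299.2] 2649 [0.44639082 0.35609308 0.03      ]
0.7 [93.8, 183.4] 2486 [0.35391302 0.4118788  0.03      ]
0.63 [209.7, 227.4] 1512 [0.35978127 0.30143949 0.03      ]
[0.44815342 0.35576042] 0.04971680302076775
at [0.4505 0.2889 0.2228] [3.141 0.    1.355] t 19.7 d [ 63.6 -18.7 192.8] rv [0. 0. 0.] w 1.003 F [ 0.3  0.4 -0.5] q [-0.19  0.45 -0.66  1.82  0.33  0.98 -1.2 ]
```

```bash
python3 -m creep '[32.2,-8.5,10,0,0,0, 32.2,-8.5,20,0,0,0, 0,0,50,0,0,0, 0,0,50,0,0,0, 0,0,40,0,0,0, 0,0,25,0,0,0, 0,0,10,0,0,0, 0,0,0,0,0,0, 0,0,0,0,0,0]' -1; python3 go.py .4475 .3555 .018; python3 -m creep '[0,0,0,0,0,0,0,0,0,0,0,0,0,0,0,0,0,0,0,0,0,0,0,0,0,0,0,0,0,0]' 1 30;python3 -m creep '[0,0,-10,0,0,0,0,0,-30,0,0,0,0,0,-40,0,0,0,0,0,-50,0,0,0,0,0,0,0,0,0,0,0,0,0,0,0]'; python3 go.py .435 -.1858 .17 1.356
```

```text
clock: 20.82
eef_pos: [0.448, 0.3566, 0.0188]
ee_rot: [3.141, -0.001, 1.355]
contact_force: [0.2, -0.0, 1.2]
width: 0.998
gripper_force: 0.0
at [0.448  0.3566 0.0188] [ 3.141e+00 -1.000e-03  1.355e+00] t 20.82 d [-1.1 -0.2  0.8] rv [ 0.001 -0.001 -0.   ] w 0.998 F [ 0.2 -0.   1.2] q [-0.43  0.79 -0.49  1.86  0.58  0.65 -1.5 ]
clock: 21.45
eef_pos: [0.4476, 0.3564, 0.0183]
ee_rot: [3.141, -0.0, 1.356]
contact_force: [-0.8, -1.5, 8.7]
width: 0.578
gripper_force: 29.8
clock: 22.2
eef_pos: [0.4473, 0.3558, 0.1474]
ee_rot: [-3.142, 0.001, 1.356]
contact_force: [0.7, -0.4, -4.2]
width: 0.573
gripper_force: 32.2
at [0.4473 0.3558 0.1474] [-3.142e+00  1.000e-03  1.356e+00] t 22.2 d [-531.7  103.7  -22.4] rv [-0.     0.001 -0.   ] w 0.573 F [ 0.7 -0.4 -4.2] q [-0.35  0.6  -0.61  1.8   0.44  0.88 -1.37]
```

```bash
python3 -m creep '[-20,4,-2,0,0,0, -36,7,-2,0,0,0, -44,8.6,-2,0,0,0, -44,8.6,-2,0,0,0, -44,8.6,-2,0,0,0, -44,8.6,-2,0,0,0, -44,8.6,0,0,0,0, -44,8.6,0,0,0,0, -44,8.6,0,0,0,0, -44,8.6,0,0,0,0, -44,8.6,0,0,0,0, -40,7.8,0,0,0,0, -30,5.8,0,0,0,0, -15,3,0,0,0,0, 0,0,0,0,0,0, 0,0,0,0,0,0,0,0,0,0,0,0]'
python3 - <<'E'
from bub import *
a=vision.read_camera("wrist"); c=cam("wrist"); v=[.4431,-.1487,-.2135]; save("w4",a)
for r in finder.trace("pan","wrist")[:2]: print(r["conf"],r["position"],r["pixels"].sum())
print(proj(c,scale_pt([0,-.038,.052],v,0)))
E
python3 go.py .435 -.1858 .0715 1.356
```

```text
clock: 24.32
eef_pos: [0.4354, -0.1899, 0.1596]
ee_rot: [-3.141, -0.0, 1.357]
contact_force: [-0.3, 0.2, -3.0]
width: 0.577
gripper_force: 32.2
(np.float64(225.6069150049927), np.float64(317.3822979629517))
at [ 0.4355 -0.1902  0.1597] [-3.142 -0.     1.357] t 24.43 d [ 4.2 -1.4 88.2] rv [-0.    -0.     0.001] w 0.574 F [ 0.3  0.2 -3.1] q [ 0.74  0.44 -0.58  2.03  0.34  0.77 -0.26]
```

View pics/w4.png

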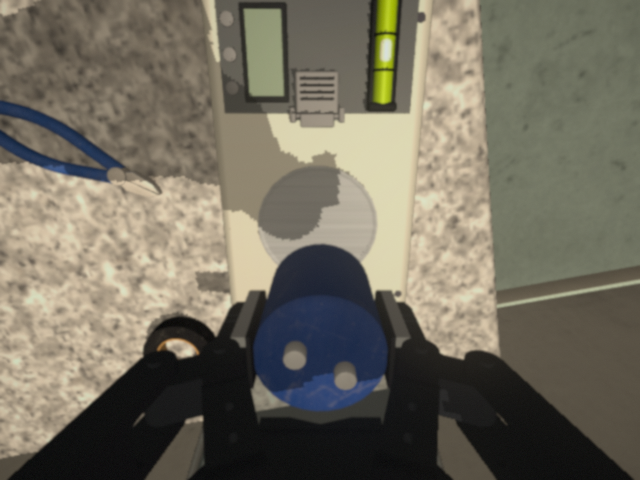

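The can is held upright, the pan centre at (225,317) matches the prediction, and the bubble is still centred. Lowering now.

```bash
python3 -m creep '[2.1,-0.7,15,0,0,0, 2.1,-0.7,25,0,0,0, 0,0,22,0,0,0, 0,0,12,0,0,0, 0,0,7,0,0,0, 0,0,3,0,0,0, 0,0,0,0,0,0, 0,0,0,0,0,0]'; python3 go.py .435 -.1858 .0705 1.356
```

```text
clock: 25.42
eef_pos: [0.4351, -0.1865, 0.0761]
ee_rot: [3.141, 0.0, 1.356]
contact_force: [-0.5, -0.3, -3.2]
width: 0.58
gripper_force: 32.2
at [ 0.4351 -0.1865  0.0761] [3.141 0.    1.356] t 25.43 d [ 0.7 -0.3  5.6] rv [ 0.001  0.    -0.   ] w 0.58 F [-0.5 -0.3 -3.2] q [ 0.65  0.57 -0.49  2.09  0.48  0.58 -0.39]
```

```bash
python3 -m creep '[0.7,0,1.5,0,0,0, 0,0,1,0,0,0, 0,0,1,0,0,0,0,0,0,0,0,0]'; python3 -m creep '[0,0,0.7,0,0,0, 0,0,0.7,0,0,0, 0,0,0,0,0,0]'
```

```text
clock: 25.92
eef_pos: [0.435, -0.1857, 0.0721]
ee_rot: [-3.141, -0.0, 1.356]
contact_force: [-0.5, 0.6, -3.2]
width: 0.571
gripper_force: 32.2
clock: 26.3
eef_pos: [0.4351, -0.1857, 0.0709]
ee_rot: [3.142, 0.0, 1.356]
contact_force: [-1.7, -0.5, 2.1]
width: 0.577
gripper_force: 32.6
```

```bash
python3 -m creep '[0,0,-0.4,0,0,0, 0,0,0,0,0,0, 0,0,0,0,0,0,0,0,0,0,0,0]' -0.8; python3 -m creep '[0,0,-10,0,0,0, 0,0,-25,0,0,0, 0,0,-40,0,0,0, 0,0,-50,0,0,0, 40,0,-20,0,0,0, 40,0,0,0,0,0, 30,0,0,0,0,0, 0,0,0,0,0,0,0,0,0,0,0,0,0,0,0,0,0,0]' -1
python3 - <<'E'
from bub import *
c=cam("wrist"); a=vision.read_camera("wrist"); v=[.4431,-.1487,-.2135]; b=vision.read_camera("side")
o=np.zeros((480,800,3),np.uint8); o[:,:480]=cv2.resize(a[:,80:560],(480,480)); o[:400,480:]=cv2.resize(b[80:280,280:440],(320,400)); save("fin",o)
print("pan top centre px",proj(c,scale_pt([0,-.038,.052],v,0)),"can top",proj(c,scale_pt([0,-.038,.107],v,0)))
vision.read_camera("wrist")
for r in finder.trace("cap_mid","wrist")[:2]: print(r["conf"],r["position"],r["pixels"].sum())
p=scale_pt([0,-.038,0],v,0); m=[r for r in finder.trace("cap_mid","wrist") if r["position"][0]>150]
f=fit([cyl(.025,.055)+[0,0,.052]],[(c,mk(m[0]))],list(p[:2]),False) if m else None; print(f and (f.x,f.fun),p)
ys,s=strip(a,c,v,0,341);y=ys*1e3;g=s[:,1];bb=s[:,2]
def cen(lo,hi,w): 
    m=(y>lo)&(y<hi); return (y[m]*w[m]).sum()/w[m].sum()
q=np.median(g); print(cen(-13,-6,np.clip(q-5-g,0,None)),cen(8,15,np.clip(q-5-g,0,None)),cen(-20,20,np.clip(bb-40,0,None)))
E
python3 go.py .435 -.1858 .0705 1.356
```

```text
clock: 26.8
eef_pos: [0.4351, -0.1857, 0.0712]
ee_rot: [3.142, -0.0, 1.356]
contact_force: [0.4, -0.5, -0.4]
width: 0.9
gripper_force: 0.0
clock: 28.05
eef_pos: [0.4583, -0.0791, 0.2162]
ee_rot: [-3.141, 0.0, 1.354]
contact_force: [-0.2, 0.4, 0.1]
width: 0.999
gripper_force: 0.0
pan top centre px (np.float64(314.6141093007828), np.float64(319.54919630981067)) can top (np.float64(349.66098490863686), np.float64(319.41480385381664))
0.8 [335.8, 321.5] 3782
(array([ 0.43598331, -0.18779548]), np.float64(0.021239282930631376)) [ 0.43504849 -0.18583722  0.        ]
-9.631492168178072 10.400125156445556 1.0863723201018884
at [ 0.4585 -0.0785  0.2161] [-3.141 -0.     1.355] t 28.3 d [-109.8    0.   145.6] rv [-0.    -0.    -0.001] w 1.002 F [ 0.1 -0.   0.2] q [ 0.58  0.35 -0.67  2.    0.28  0.89 -0.45]
```

View pics/fin.png

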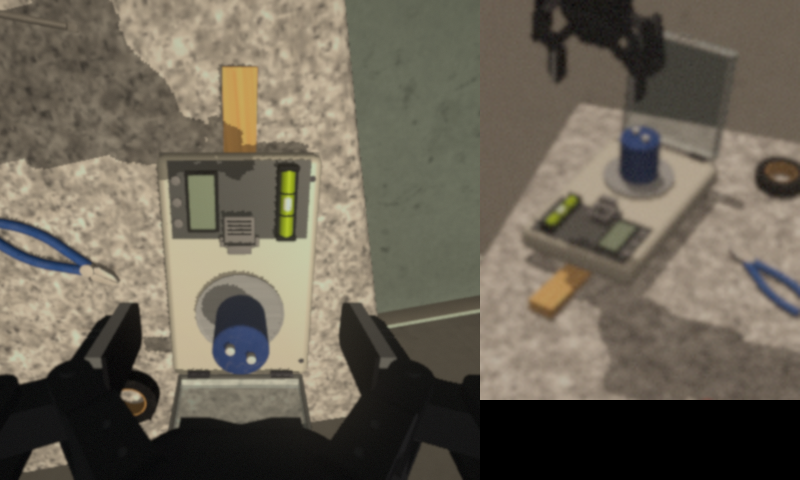

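The can stands upright on the pan about 2 mm from its centre. The lid is open, the wedge is in place, and the bubble is about 0.7 mm from centre. Handing in.

```bash
python3 -c "
from plant import env
print(env.hand_in())"
```

```text
the job is handed in; nothing more can be done
None
```

The job is handed in at about 28 s on the robot's clock: the wedge is under the low foot with the bubble about 0.7 mm off centre, the cover is open at its stop, and the big blue capacitor stands upright about 2 mm from the middle of the pan.

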